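Tuck the front cover of a bead organiser under its hinged back cover and hold it flat

TASK

Close the front row of the bead organiser: take the loose cover by its rib, set it square and centred over the front row, and slide its back edge under the upturned lip of the hinged back cover until it is fully home against the shoulder, without lifting the hinged cover. Then press the loose cover down flat on the rim of the front row and finish while still holding it firmly pressed there; do not let go. Leave the pliers, the jar and the dish where they are.

Things in the scene. Friction and masses are not known exactly. Their poses are not given: they have to be found in the camera images.
- organiser: White bead organiser, fixed, 192 (x) by 160 (y) mm. Origin on the bench; x points from front row to hinge, z up. The open front row of four bead compartments spans x = -92 to +6 mm. There a shoulder wall across, top at z = 40.5 mm, stops the loose cover: fully home, the cover's back edge is at x = +6 mm, y = 0 and its origin at x = -41.5 mm.
- front_rim: The walls of the organiser's front row (front wall, two side walls, three dividers between, all along x from -92 to +6 mm), fixed; same origin and axes as the organiser. Flat top at z = 35 mm: the loose cover lies on it.
- back_cover (a joint): Hinge of the grey back cover, at organiser x = 100, z = 44 mm, rad: 0 = shut (a stop), grows as its lip is lifted. Only its weight (150 g) holds it down. Plate 4 mm thick, 160 mm wide; shut, its underside is at z = 42 mm of the organiser, 7 mm above the front rim. It overhangs the front row flat as far as x = -12 mm, where an 8 mm lip turns up by 25 degrees.
- lip (a point): Middle of the tip of the back cover's upturned lip; shut, it is at x = -20 mm, y = 0, z = 46 mm of the organiser. The underside there is about 46 mm high, the top of the lip 50 mm.
- front_cover: Loose grey cover, a stiff plate 95 (x) by 156 (y) mm, 4 mm thick, about 110 g, lying on the bench rib up. Origin: centre of its underside; x points to its back edge, which goes under the lip. On it stands a grip rib, 12 mm thick in x, 50 mm long in y, centred at x = -15 mm (nearer the front edge), top 30 mm above the underside.
- back_edge (a point): Middle of the back edge of the loose cover, at its underside: x = +47.5 mm, y = 0, z = 0 of the cover.
- rib (a point): Middle of the top of the rib: x = -15 mm, y = 0, z = 30 mm of the loose cover.
- pliers: Pliers with black grips, 155 mm long, 14 mm high, lying on the bench off to one side; bystander.
- jar: Closed glass jar, 56 mm across, 75 mm high, standing on the bench beside the work; bystander.
- dish: White bowl, 90 mm across, 30 mm high, on the bench beside the work; bystander.
Things that resemble listed ones, but are neither listed nor needed, are in the scene too. What is meant by the front_cover is not yellow, and is the smaller of those in its own colour.

How it is judged (in metres and radians):
On the way:
1. the loose cover's back edge is tucked under the shut back cover, square and centred (x of back_edge in the frame of organiser between 0 and 0.012 m and y of back_edge in the frame of organiser between -0.007 and 0.007 m and angle between the x axis of front_cover and the x axis of organiser, either way round below 0.07 rad and value of joint back_cover below 0.03 rad and z of back_edge in the frame of organiser between 0.032 and 0.042 m), for 0.2 s.
At the end, for the whole second after the job is handed in: Loose cover's back edge within 6 mm of the shoulder, centred within 7 mm, square within 0.07 rad; flat on the front rim (within 2 mm, tilt under 0.03 rad), pressed on it with more than 3 N by the fingers, which touch it; back cover shut (under 0.03 rad) (x of back_edge in the frame of organiser between 0 and 0.012 m and y of back_edge in the frame of organiser between -0.007 and 0.007 m and angle between the x axis of front_cover and the x axis of organiser, either way round below 0.07 rad and value of joint back_cover below 0.03 rad and z of back_edge in the frame of organiser between 0.0325 and 0.037 m and angle between front_cover's own z axis and vertical below 0.03 rad and contact force between front_cover and front_rim above 3 N and contact force between the fingers and front_cover above 2 N and linear speed of front_cover below 0.02 m/s); the arm keeps its last pose, push and grip.
It fails at once if the hinged back cover is lifted (more than 0.06 rad, about 7 mm at its lip) (value of joint back_cover above 0.06 rad).
It fails at once if the pliers is disturbed (moved more than 20 mm) (distance of pliers from where it was at the start of the episode above 0.02 m).
It fails at once if the jar is disturbed (moved more than 20 mm) (distance of jar from where it was at the start of the episode above 0.02 m).
It fails at once if the dish is disturbed (moved more than 20 mm) (distance of dish from where it was at the start of the episode above 0.02 m).
It also fails if it takes over 38 s, if anything falls off the work surface, if the arm or the gripper's body presses on something with over 40 N, if the wrist force passes 120 N, or if a joint passes its speed limit or range.

ROBOT

A 7-joint arm with a two-finger parallel gripper is mounted at the origin on the work surface. World frame = base frame: x ahead of the robot, y to its left, z up, the work surface at z = 0. Lengths are in m, angles in degrees, forces in N, time in s.
With the tool pointing down it reaches from about 0.4 to 0.9 m from the base axis. Payload 5.6 kg.
Tool frame: the origin (TCP) lies between the finger pads; the fingertips stand 25 mm ahead of it and the grasp point (between the pads) lies 6 mm ahead of it (env.tip_extent is the distance from the TCP to the fingertips, in m); z points along the fingers, y is the line along which they close (so a half turn about z gives the same grasp; the last joint's range is limited). The gripper opens to 92 mm and grips with 3 to 60 N. Pads are 20 mm wide; open, the fingers measure 128 mm over their backs; the gripper's body (75 mm by 189 mm) begins 69 mm behind the grasp point.
Start: joints at [63.369, 26.786, -0.665, 91.828, 0.344, 61.387, -3.226], TCP at [0.266, -0.593, 0.24] pointing down, gripper open.
Joint ranges: [-144.91, 144.91], [-17.63, 115.5], [-89.93, 88.59], [15.96, 139.68], [-74.01, 254.01], [8.47, 105.57], [-167.45, 167.45]. Speed limits (degrees/s): [147.25, 147.25, 180, 180, 180, 180, 180].

INTERFACE

Orientations are given as a 3x3 rotation matrix whose columns are the frame's x, y, z axes.
In Python, from workcell import env gives the robot as it stands.
- The arm moves only by the tool send_rows, never from a script. Its argument "plan" is a list of rows, each a list of 7 numbers: the finger opening in mm, from 0 to 91.9, then the shift along the world's x, y, z in mm, then the turn, a rotation vector about the world's x, y, z in degrees. In form: [[jaw, x, y, z, rx, ry, rz], ...]. A call has 1 to 20 rows; each row shifts and turns the commanded pose from where the row before left it; what a row does not reach is not made up. A row lasts 1/8 s, in which the tool goes at most 62.5 mm and 10.7 degrees, less where a joint would pass 70% of its speed; a pose out of reach is approached as far as the arm can. A call with a gripper value outside its range is refused whole. The fingers move at their own pace and stop on an object; "newtons" is the grip in N (left out, the last holds). Time passes only in rows, so rows that do not move let the fingers close. It gives the time, the measured TCP pose, the force, the opening and the grip force at its end, in the units of the state.
- env.get_state(): the state, without advancing time (a new reading comes with each control period).
- env.camera(name): name is "side" or "top"; returns a dict with "img" (420x560x3 uint8, red, green, blue), "fov_y" (degrees; the focal length in pixels is half the picture's height over the tangent of half this angle, whatever the lens; pixels are square), "cx", "cy" (the principal point, pixels), "T" (4x4, takes a point from camera to world coordinates). Camera axes: x right, y down, z forward; pixel columns grow to the right and rows downward; lengths in m; the calibration is good to about 2 mm. A picture is of the moment at which its call begins. There is no depth.
- env.close_job(): hands the job in; it is judged then, once.
The state is a dict: "t": time; "qpos": joint angles; "qvel": joint speeds; "joint_torque": joint torques, N m; "ee_pos": TCP position; "tcp_rot": TCP orientation; "wrist_force": force on the tool from outside, world axes, zero at the start; "torque": the same for the moment, N m; "gripper_width": opening from 0.0 (shut) to 1.0 (fully open); "finger_force": force on a finger pad.
Only numpy, scipy, OpenCV 4.12 (cv2) and the standard library are available. Lean on these libraries where they do the work, as an engineer would, in place of code of your own. Each camera call takes 0.05 s, during which the arm holds its last target. There are 200 camera calls.

## Working session

There is one attempt and no reset: what is moved stays moved. The work goes in short steps, Python scripts to look and compute and a tool call to move; the robot and the scene stay as the last step left them, time stands still between calls to the robot, and variables do not carry over. Pictures are saved under pics/ and viewed, at most 10 in all, crops included, and the job is handed in when it is done.

Besides the shell and the picture viewer there is one more tool, called after "Request:" as name(argument=value, ...), one argument or row to a line, values as JSON. send_rows: Moves the arm, as the interface text tells. Its arguments: {"type":"object","properties":{"plan":{"type":"array"},"newtons":{"type":"number"}},"required":["plan"]}

```bash
mkdir -p pics; ls
python3 - <<'E'
from workcell import env
import cv2,pickle,numpy as np
np.set_printoptions(precision=4,suppress=True)
for n in("side","top"):
    c=env.camera(n); pickle.dump(c,open(f"pics/{n}0.pkl","wb"))
    cv2.imwrite(f"pics/{n}0.png",c["img"][:,:,::-1]); print(n,c["fov_y"],c["cx"],c["cy"]);print(c["T"])
print(env.get_state())
E
```

```text
pics
side 57.87123175971189 282.2928084191302 204.2446188529606
[[ 0.9811 -0.1531  0.1181  0.4636]
 [-0.1934 -0.766   0.6131 -0.6009]
 [-0.0034 -0.6243 -0.7812  0.7759]
 [ 0.      0.      0.      1.    ]]
top 47.08264805571437 280.9639212300248 199.89135951764922
[[ 0.0175 -0.9922  0.1233  0.4445]
 [-0.9997 -0.0156  0.0161 -0.0378]
 [-0.014  -0.1236 -0.9922  1.2231]
 [ 0.      0.      0.      1.    ]]
{'t': 0.1, 'qpos': array([63.3699, 26.8307, -0.6669, 91.8728,  0.3451, 61.3885, -3.2253]), 'qvel': array([ 0.0086, -0.0995, -0.0548, -0.1439,  0.0466, -0.0841,  0.0473]), 'joint_torque': array([  0.0013, -52.1646,  -0.0124, -24.4366,  -0.0568,   0.0141,
         0.    ]), 'ee_pos': array([ 0.2659, -0.5926,  0.2388]), 'tcp_rot': array([[ 0.9124,  0.4094, -0.0007],
       [ 0.4094, -0.9124,  0.0014],
       [-0.0001, -0.0016, -1.    ]]), 'wrist_force': array([-0.1259, -0.5305,  0.1478]), 'torque': array([ 0.0134, -0.0508, -0.0183]), 'finger_force': 0.0, 'gripper_width': 0.9979537179065525}
```

View pics/top0.png

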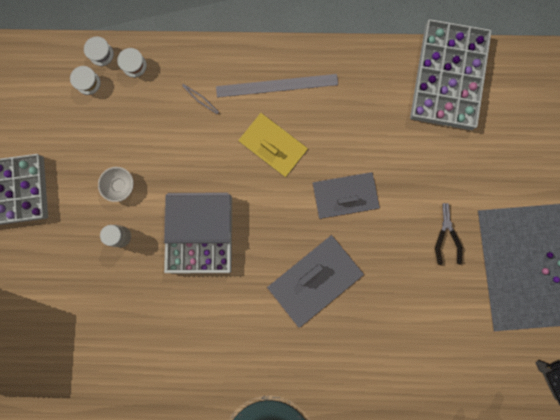

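View pics/side0.png

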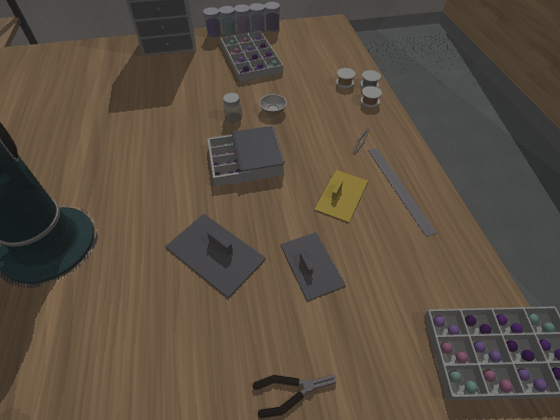

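Both views show two grey covers with ribs, at top (346,195), the small one, and (316,280), the large one. A yellow cover sits at (273,145). The organiser is at (198,233) with its hinge side up (+x world), the jar at (114,236), the dish at (116,185) and the pliers at (449,235). By the description I choose the smaller grey cover at (346,195), and will measure it and check a crop.

```bash
cat > h.py <<'E'
import numpy as np,cv2,pickle
np.set_printoptions(precision=4,suppress=True)
def ray(c,uv):
    f=c["img"].shape[0]/2/np.tan(np.radians(c["fov_y"]/2))
    d=np.array([(uv[0]-c["cx"])/f,(uv[1]-c["cy"])/f,1.]); return c["T"][:3,3],c["T"][:3,:3]@d
def onz(c,uv,z):
    o,d=ray(c,uv); return o+d*(z-o[2])/d[2]
def proj(c,p):
    f=c["img"].shape[0]/2/np.tan(np.radians(c["fov_y"]/2))
    q=c["T"][:3,:3].T@(np.array(p)-c["T"][:3,3]); return np.array([f*q[0]/q[2]+c["cx"],f*q[1]/q[2]+c["cy"]])
def load(n): return pickle.load(open(f"pics/{n}.pkl","rb"))
def mask_grey(c,lo=40,hi=135,s=45):
    h=cv2.cvtColor(c["img"],cv2.COLOR_RGB2HSV); return ((h[:,:,1]<s)&(h[:,:,2]>lo)&(h[:,:,2]<hi)).astype(np.uint8)
E
python3 - <<'E'
from h import *
t=load("top0");s=load("side0")
for c,pts in((t,[(330,198),(198,215),(316,300),(190,268)]),(s,[(315,280),(260,150)])):
    h=cv2.cvtColor(c["img"],cv2.COLOR_RGB2HSV)
    print([h[v,u] for u,v in pts], h[320,100],h[150,400])
for n,c,zs in(("top",t,0.004),("side",s,0.004)):
    m=cv2.morphologyEx(mask_grey(c),cv2.MORPH_OPEN,np.ones((3,3)))
    for k in cv2.findContours(m,0,2)[0]:
        a=cv2.contourArea(k)
        if a<800: continue
        r=cv2.minAreaRect(k); print(n,a,r)
        b=cv2.approxPolyDP(cv2.convexHull(k),6,True)[:,0]
        w=np.array([onz(c,p,zs)[:2] for p in b]); print(b.tolist(),w.tolist() if len(w)<5 else len(w))
A=cv2.resize(t["img"][160:230,300:395],None,fx=4,fy=4,interpolation=2)
B=cv2.resize(t["img"][180:285,155:240],None,fx=4,fy=4,interpolation=2)
C=cv2.resize(s["img"][225:305,270:355],None,fx=4,fy=4,interpolation=2)
H=max(A.shape[0],B.shape[0])
O=np.zeros((600,800,3),np.uint8);O[:280,:380]=A;O[:420,400:740]=B;O[280:600,:340]=C
cv2.imwrite("pics/crop.png",O[:,:,::-1])
E
```

```text
[array([140,   8,  96], dtype=uint8), array([132,  13,  95], dtype=uint8), array([130,   8, 100], dtype=uint8), array([170,  88, 116], dtype=uint8)] [ 16 105 148] [ 16 107 153]
[array([130,  10,  75], dtype=uint8), array([130,  10,  77], dtype=uint8)] [ 16  95 113] [ 16  94 109]
top 4152.0 ((314.896240234375, 280.88677978515625), (51.27728271484375, 83.45409393310547), 50.856014251708984)
[[332, 237], [362, 275], [298, 326], [268, 286]] [[0.5037651377900456, -0.14836986303466237], [0.41039817742636303, -0.22351263709729174], [0.28315612770140386, -0.06558156561709645], [0.37907403964239716, 0.010485631807520025]]
top 8735.0 ((523.3910522460938, 267.388671875), (121.33236694335938, 81.10089874267578), 85.42607879638672)
[[559, 204], [559, 325], [494, 330], [479, 211]] [[0.596603344751022, -0.7204471776239251], [0.2979211757383974, -0.7045698486562797], [0.28288619950917426, -0.5458677545725016], [0.5755961176178369, -0.5189798157248418]]
top 4072.5 ((197.5, 231.0), (75.99998474121094, 64.99998474121094), 90.0)
[[227, 193], [226, 257], [216, 269], [167, 269], [166, 195]] 5
top 2112.5 (
[... 1471 characters left out ...]
, 55.00798034667969)
[[371, 149], [435, 233], [423, 232]] [[0.8763598643658097, 0.15784032037420048], [0.9296895957096556, -0.15680876083967427], [0.9021555464913391, -0.14829560166793165]]
side 3358.5 ((245.87130737304688, 154.82058715820312), (51.42591094970703, 72.32015228271484), 80.90972137451172)
[[272, 126], [283, 174], [215, 185], [208, 138]] [[0.609271102130147, 0.3173163437154396], [0.6031098444937756, 0.11009903412636612], [0.4142555123497033, 0.10632265796425522], [0.4095643489541966, 0.3007596955610783]]
side 53862.0 ((355.0417175292969, 120.32847595214844), (670.98046875, 299.64776611328125), 41.03681945800781)
[[559, 397], [447, 399], [38, 43], [15, 0], [445, 0], [559, 129]] 6
```

View pics/crop.png

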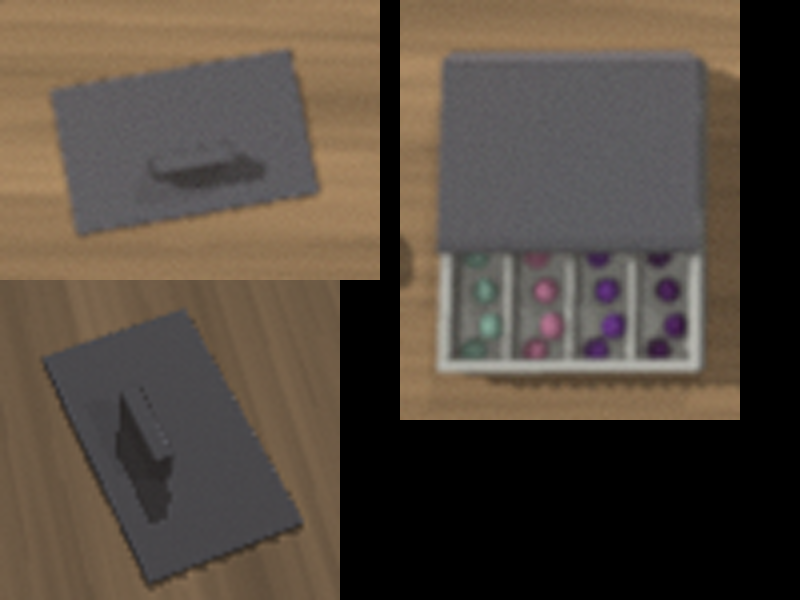

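The crop shows that the small grey plate's rib sits nearer the lower (robot-side) edge in the top view, at about top px (348,199). Its back edge therefore already faces +x, turned about 10°. The measured size is about 151 x 91 mm, which matches the loose cover (the large one is about 205 x 120). Next is the organiser and rib, measured more precisely.

```bash
cat >> h.py <<'E'
def edge(c,p,q,n=25,w=7,off=0.12):
    """sub-pixel step nearest the segment p-q: strongest gradient across it; returns line points (two ends) in pixels"""
    p,q=np.array(p,float),np.array(q,float); d=(q-p)/np.linalg.norm(q-p); nn=np.array([-d[1],d[0]])
    g=cv2.GaussianBlur(c["img"],(0,0),0.8).astype(np.float32); out=[]
    ss=np.arange(-w,w+.01,.25)
    for t in np.linspace(off,1-off,n):
        P=(p+t*(q-p))[None]+ss[:,None]*nn
        v=cv2.remap(g,P[:,0].astype(np.float32)[None],P[:,1].astype(np.float32)[None],1)[0]
        e=np.abs(np.gradient(v,axis=0)).sum(1); k=e>.5*e.max(); k&=np.abs(ss-ss[e.argmax()])<1.6
        out.append(p+t*(q-p)+nn*(ss[k]*e[k]).sum()/e[k].sum())
    vx,vy,x,y=cv2.fitLine(np.array(out,np.float32),cv2.DIST_HUBER,0,.01,.01).ravel()
    return np.array([x,y]),np.array([vx,vy])
def meet(a,b):
    s=np.linalg.solve(np.c_[a[1],-b[1]],b[0]-a[0]); return a[0]+s[0]*a[1]
def quad(c,pts,w=4):
    L=[edge(c,pts[i],pts[(i+1)%4],w=w) for i in range(4)]
    return [meet(L[i-1],L[i]) for i in range(4)]
E
python3 - <<'E'
from h import *
t=load("top0");s=load("side0")
for n,c,q in(("top",t,[(372,174),(378,207),(319,217),(314,182)]),("side",s,[(344,285),(307,299),(281,244),(316,233)])):
    k=quad(c,q); w=np.array([onz(c,p,.004)[:2] for p in k])
    # order: back-right, front-right, front-left, back-left
    y=(w[3]-w[0]+w[2]-w[1])/2; x=(w[0]-w[1]+w[3]-w[2])/2
    print(n,np.array(k).round(1).tolist(),"\n",w,"ctr",w.mean(0),"L",np.linalg.norm(y),np.linalg.norm(x),"yaw",np.degrees(np.arctan2(-y[0],y[1])),np.degrees(np.arctan2(x[1],x[0])))
print("rib",onz(t,(348.7,199.2),.03),onz(s,(270+145/4,225+(430-280)/4),.03))
# organiser top view
lip=edge(t,(166,242),(230,241.5),w=4); hin=edge(t,(167,194),(230,194),w=4)
lf=edge(t,(165.5,197),(165.5,240),w=4); fr=edge(t,(166,273),(230,273),w=4)
rt=edge(t,(231,197),(231,240),w=4)
for nm,e,z in(("lip",lip,.05),("hinge",hin,.046),("left",lf,.046),("right",rt,.046),("front",fr,.035)):
    a,b=onz(t,e[0]-20*e[1],z),onz(t,e[0]+20*e[1],z); print(nm,e[0],a[:2],b[:2],np.degrees(np.arctan2(*(b-a)[1::-1])))
# white rim in side view
h=cv2.cvtColor(s["img"],cv2.COLOR_RGB2HSV)
O=np.hstack([cv2.resize(s["img"][110:200,195:300],None,fx=6,fy=6,interpolation=2)]);cv2.imwrite("pics/org_side.png",O[:,:,::-1])
for u,v in((114,236),(116,185)): print(onz(t,(u,v),.05))
E
```

```text
top [[373.20001220703125, 171.39999389648438], [380.0, 208.5], [318.70001220703125, 218.89999389648438], [311.70001220703125, 181.8000030517578]] 
 [[ 0.6732 -0.253 ]
 [ 0.5779 -0.2695]
 [ 0.5489 -0.1145]
 [ 0.6438 -0.096 ]] ctr [ 0.6109 -0.1833] L 0.1587151749201737 0.0967071293783268 yaw 10.607379726846501 10.429014042579649
side [[346.5, 286.3999938964844], [306.29998779296875, 302.20001220703125], [278.5, 244.3000030517578], [315.70001220703125, 231.5]] 
 [[ 0.6748 -0.2517]
 [ 0.5789 -0.2704]
 [ 0.5478 -0.114 ]
 [ 0.6444 -0.0952]] ctr [ 0.6115 -0.1828] L 0.1594807016340473 0.09809827034340934 yaw 11.12301538557401 10.993858184146887
rib [ 0.5972 -0.1871  0.03  ] [ 0.5968 -0.1898  0.03  ]
lip [198.8376 244.1272] [0.4798 0.2277] [0.4778 0.1302] -91.17234374255389
hinge [197.702  194.2381] [0.6007 0.2368] [0.6025 0.1377] -88.98380762092373
left [164.128  222.8573] [0.4805 0.2663] [0.5789 0.2678] 0.874088416149635
right [229.3498 220.134 ] [0.5881 0.1098] [0.4899 0.1041] -176.68926584526926
front [199.824  272.5624] [0.409  0.2256] [0.4112 0.1276] -88.72566665698962
[0.495  0.3873 0.05  ]
[0.621 0.39  0.05 ]
```

View pics/org_side.png

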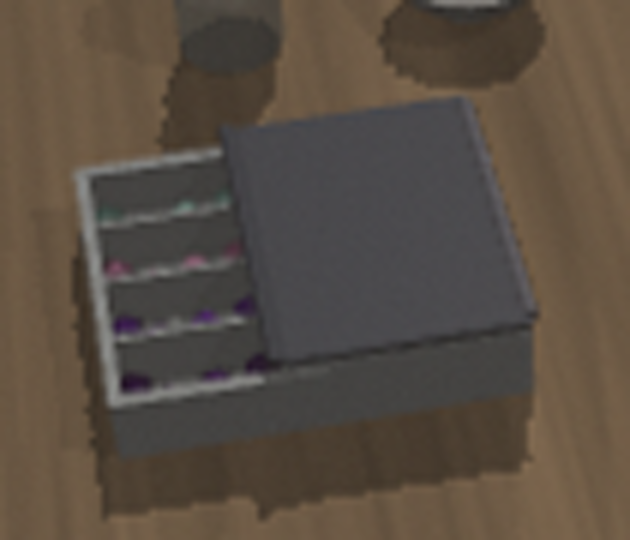

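Run:
```python
from h import *
s=load("side0")
F=lambda x,y:(195+x/6,110+y/6)
for nm,a,b,z in(("front",(76,172),(113,404),.035),("right_rim",(113,404),(262,378),.035),("left_rim",(76,172),(220,149),.035),("right",(275,362),(530,320),.046),("left",(222,128),(465,98),.046),("lip",(222,128),(270,362),.05)):
    e=edge(s,F(*a),F(*b),w=1.5); L=np.linalg.norm(np.subtract(b,a))/12
    sg=np.sign(e[1]@np.subtract(b,a)); p,q=onz(s,e[0]-sg*L*e[1],z),onz(s,e[0]+sg*L*e[1],z)
    print(nm,p[:2],q[:2],np.degrees(np.arctan2(*(q-p)[1::-1])))
```

```text
front [0.4101 0.2575] [0.4124 0.1021] -89.16264274131025
right_rim [0.4203 0.1057] [0.4869 0.1063] 0.49516564206233865
left_rim [0.412  0.2591] [0.482  0.2603] 1.0290098921528674
right [0.4925 0.1092] [0.6084 0.1127] 1.7515250077248037
left [0.4877 0.2685] [0.6075 0.2698] 0.603396804782819
lip [0.4833 0.2545] [0.4875 0.0967] -88.46486148314723
```

Request:
send_rows(
  plan=[
    [50, 27.5, 34, 0, 0, 0, 6.4],
    [50, 27.5, 34, 0, 0, 0, 6.4],
    [50, 27.5, 34, 0, 0, 0, 6.4],
    [50, 27.5, 34, 0, 0, 0, 6.4],
    [50, 27.5, 34, 0, 0, 0, 6.4],
    [50, 27.5, 34, 0, 0, 0, 6.4],
    [50, 27.5, 34, 0, 0, 0, 6.4],
    [50, 27.5, 34, 0, 0, 0, 6.4],
    [50, 27.5, 34, 0, 0, 0, 6.4],
    [50, 27.5, 34, 0, 0, 0, 6.4],
    [50, 27.5, 34, 0, 0, 0, 6.4],
    [50, 27.5, 33, 0, 0, 0, 6.1],
    [50, 0, 0, -40, 0, 0, 0],
    [50, 0, 0, -40, 0, 0, 0],
    [50, 0, 0, -40, 0, 0, 0],
    [50, 0, 0, -30, 0, 0, 0],
    [50, 0, 0, 0, 0, 0, 0],
    [50, 0, 0, 0, 0, 0, 0],
  ],
  newtons=30,
)

```text
t: 2.35
ee_pos: [0.5968, -0.1861, 0.0906]
tcp_rot: [[-0.185, 0.983, 0.001], [0.983, 0.185, -0.0], [-0.0, 0.001, -1.0]]
wrist_force: [-0.0, 0.0, 0.2]
gripper_width: 0.546
finger_force: 0.0
```

```bash
cat > st.py <<'E'
from h import *
from workcell import env
s=env.get_state();R=s["tcp_rot"]
print("t",s["t"],"pos",s["ee_pos"]*1e3,"yaw_y",np.degrees(np.arctan2(R[1,1],R[0,1])),"z",R[:,2],"F",s["wrist_force"],"T",s["torque"],"w",s["gripper_width"]*92,"ff",s["finger_force"],"q",s["qpos"])
E
python3 st.py
```

```text
t 2.35 pos [ 596.7998 -186.0544   90.5736] yaw_y 10.665366141625098 z [ 0.0013 -0.0002 -1.    ] F [-0.0066  0.0277  0.1683] T [-0.0584 -0.1259 -0.0182] w 50.20161319274926 ff 0.0 q [ 30.1221  36.8457 -21.6464 100.2183  17.8196  46.2536  10.6543]
```

Request:
send_rows(
  plan=[
    [50, 0, 0, -20, 0, 0, 0],
    [50, 0, 0, -20, 0, 0, 0],
    [50, 0, 0, -10, 0, 0, 0],
    [50, 0, 0, -9, 0, 0, 0],
    [50, 0, 0, 0, 0, 0, 0],
    [0, 0, 0, 0, 0, 0, 0],
    [0, 0, 0, 0, 0, 0, 0],
    [0, 0, 0, 0, 0, 0, 0],
    [0, 0, 0, 0, 0, 0, 0],
    [0, 0, 0, 0, 0, 0, 0],
  ],
  newtons=40,
)

```text
t: 3.6
ee_pos: [0.5962, -0.1861, 0.0307]
tcp_rot: [[-0.185, 0.983, 0.0], [0.983, 0.185, -0.0], [-0.0, 0.0, -1.0]]
wrist_force: [0.6, -0.1, 0.3]
gripper_width: 0.127
finger_force: 40.0
```

```bash
python3 st.py
python3 - <<'E'
from h import *
from workcell import env
for n in("side","top"):
    c=env.camera(n); pickle.dump(c,open(f"pics/{n}1.pkl","wb"))
t,s=load("top1"),load("side1")
O=np.hstack([cv2.resize(t["img"][150:235,290:390],None,fx=4,fy=4),cv2.resize(s["img"][225:310,260:360],None,fx=4,fy=4)])
cv2.imwrite("pics/grasp.png",O[:,:,::-1])
E
```

```text
t 3.6 pos [ 596.2009 -186.0574   30.6834] yaw_y 10.661621421135218 z [ 0.0004 -0.0001 -1.    ] F [ 0.6065 -0.0714  0.2904] T [-0.0384 -0.1315  0.005 ] w 11.686878012472192 ff 40.000088810920715 q [ 28.6698  41.6325 -19.6587 101.2126  20.0835  40.602    8.8719]
```

View pics/grasp.png

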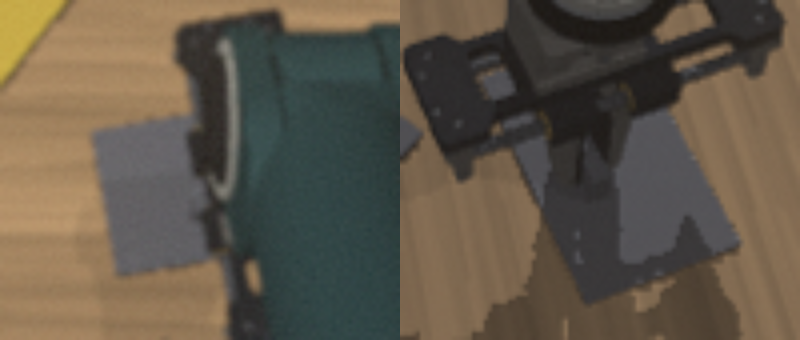

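Request:
send_rows(
  plan=[
    [0, 0, 0, 10, 0, 0, 0],
    [0, 0, 0, 30, 0, 0, 0],
    [0, 0, 0, 30, 0, 0, 0],
    [0, 0, 0, 30, 0, 0, 0],
    [0, -6, 12, 0, 0, 0, -0.7],
    [0, -12, 24, 0, 0, 0, -0.7],
    [0, -14, 28, 0, 0, 0, -0.7],
    [0, -14, 28, 0, 0, 0, -0.7],
    [0, -14, 28, 0, 0, 0, -0.7],
    [0, -14, 28, 0, 0, 0, -0.7],
    [0, -14, 28, 0, 0, 0, -0.7],
    [0, -14, 28, 0, 0, 0, -0.7],
    [0, -14, 28, 0, 0, 0, -0.7],
    [0, -14, 28, 0, 0, 0, -0.7],
    [0, -14, 28, 0, 0, 0, -0.7],
    [0, -14, 28, 0, 0, 0, -0.7],
    [0, -14, 28, 0, 0, 0, -0.7],
    [0, -14, 27.5, 0, 0, 0, -0.6],
    [0, 0, 0, 0, 0, 0, 0],
    [0, 0, 0, 0, 0, 0, 0],
  ],
)

```text
t: 6.2
ee_pos: [0.4094, 0.1849, 0.1301]
tcp_rot: [[-0.017, 1.0, -0.001], [1.0, 0.017, -0.001], [-0.001, -0.001, -1.0]]
wrist_force: [0.3, -0.4, -1.7]
gripper_width: 0.127
finger_force: 40.0
```

```bash
python3 st.py
```

```text
t 6.2 pos [409.4249 184.8876 130.0575] yaw_y 0.9741429272931412 z [-0.0011 -0.0009 -1.    ] F [ 0.2696 -0.3723 -1.6906] T [-0.025  -0.0496  0.018 ] w 11.684598362314624 ff 39.9995881319046 q [ -3.9899  20.0244 -28.3925 122.6877  14.5299  40.5349 -41.096 ]
```

Request:
send_rows(
  plan=[
    [0, 0, 0, -20, 0, 0, 0],
    [0, 0, 0, -20, 0, 0, 0],
    [0, 0, 0, -10, 0, 0, 0],
    [0, 0, 0, 0, 0, 0, 0],
    [0, 0, 0, 0, 0, 0, 0],
  ],
)

```text
t: 6.82
ee_pos: [0.4105, 0.1854, 0.081]
tcp_rot: [[-0.016, 1.0, 0.001], [1.0, 0.016, 0.0], [0.0, 0.001, -1.0]]
wrist_force: [0.5, 0.1, -1.1]
gripper_width: 0.131
finger_force: 40.0
```

```bash
python3 st.py
python3 - <<'E'
from h import *
from workcell import env
for n in("side","top"):
    c=env.camera(n); pickle.dump(c,open(f"pics/{n}2.pkl","wb"))
t,s=load("top2"),load("side2")
O=np.hstack([cv2.resize(t["img"][180:305,150:245],None,fx=4,fy=4),cv2.resize(s["img"][105:205,165:265],None,fx=4,fy=5)])
cv2.imwrite("pics/pre.png",O[:,:,::-1])
E
```

```text
t 6.825 pos [410.4773 185.4301  81.0235] yaw_y 0.9416496605642083 z [ 0.0008  0.0002 -1.    ] F [ 0.478   0.1451 -1.1032] T [ 0.0176 -0.1259  0.0113] w 12.09780534000138 ff 39.99960243701935 q [ -6.812   25.1815 -25.5273 124.2221  19.0444  34.2269 -45.1645]
```

View pics/pre.png

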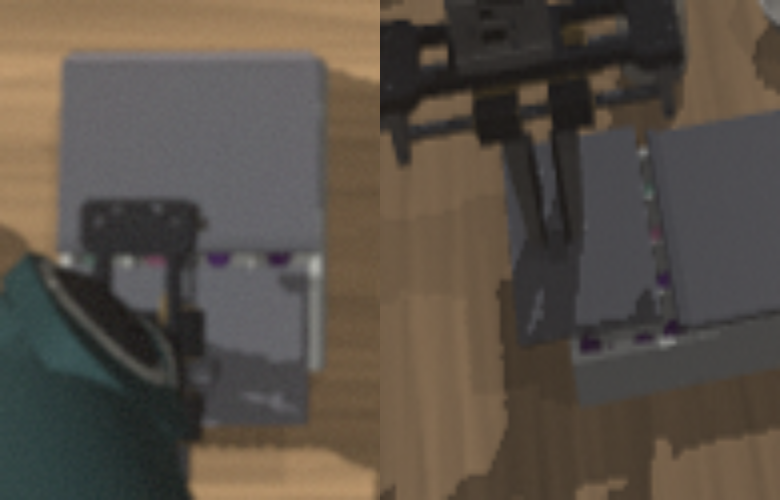

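The pictures show the loose cover held level and just above the rim, with its back edge clear of the lip and parallel to it (top px about (152–226,247)). Its right edge is at about (227,273). I'll measure its lateral offset and yaw against the organiser.

Run:
```python
from h import *
t,s=load("top2"),load("side2")
O=np.array([.5025,.187]);a=np.radians(1.0);R=np.array([[np.cos(a),np.sin(a)],[-np.sin(a),np.cos(a)]])
T=lambda x,y:(150+x/4,180+y/4)
S=lambda x,y:(165+(x-380)/4,105+y/5)
zt=.081-.0307+.004
def rep(nm,c,p,q,z,w=1.5):
    e=edge(c,p,q,w=w); L=np.linalg.norm(np.subtract(q,p))/2; sg=np.sign(e[1]@np.subtract(q,p)); m=(np.array(p)+q)/2
    b=e[0]+((m-e[0])@e[1])*e[1]
    P,Q=[R@(onz(c,b+k*sg*L*e[1],z)[:2]-O) for k in(-1,1)]; print(nm,P*1e3,Q*1e3)
rep("top right edge cover",t,T(308,330),T(308,418),zt)
rep("top right rim",t,T(323,275),T(323,365),.035)
rep("top front edge cover",t,T(215,424),T(305,422),zt)
rep("top lip edge",t,T(205,249),T(318,248),.05)
rep("top back edge cover",t,T(205,264),T(306,264),zt)
rep("side back edge cover",s,S(636,130),S(660,325),zt)
rep("side lip",s,S(652,135),S(680,325),.05)
```

```text
top right edge cover [-68.106  -77.0502] [-120.3607  -78.0834]
top right rim [-34.7037 -81.9782] [-89.3991 -82.6225]
top front edge cover [-123.6009  -22.3505] [-123.9191  -76.3668]
top lip edge [-18.9298 -13.4345] [-19.8977 -82.254 ]
top back edge cover [-26.544  -14.4113] [-28.611  -75.6402]
side back edge cover [-23.4416  73.5983] [-32.5039 -83.8596]
side lip [-17.4086  71.8375] [-16.6907 -82.4997]
```

Request:
send_rows(
  plan=[
    [0, 0, -1.5, -6, 0, 0, 0],
    [0, 0, 0, -5, 0, 0, 0],
    [0, 0, 0, -3, 0, 0, 0],
    [0, 0, 0, 0, 0, 0, 0],
    [0, 0, 0, 0, 0, 0, 0],
  ],
)

```text
t: 7.55
ee_pos: [0.4101, 0.184, 0.0666]
tcp_rot: [[-0.017, 1.0, 0.0], [1.0, 0.017, 0.0], [0.0, 0.0, -1.0]]
wrist_force: [1.1, 0.4, -1.3]
gripper_width: 0.132
finger_force: 40.0
```

```bash
python3 st.py
```

```text
t 7.55 pos [410.0982 184.0489  66.6024] yaw_y 0.9720204493866583 z [ 0.0001  0.     -1.    ] F [ 1.0634  0.363  -1.3302] T [-0.0621 -0.0719 -0.0332] w 12.179899188362839 ff 39.999563097953796 q [ -7.6119  26.6807 -24.491  124.6673  20.3296  32.3966 -46.1585]
```

Request:
send_rows(
  plan=[
    [0, 4, 0.1, 0, 0, 0, 0],
    [0, 4, 0.1, 0, 0, 0, 0],
    [0, 4, 0.1, 0, 0, 0, 0],
    [0, 4, 0.1, 0, 0, 0, 0],
    [0, 4, 0, 0, 0, 0, 0],
    [0, 0, 0, 0, 0, 0, 0],
  ],
)

```text
t: 8.3
ee_pos: [0.4304, 0.1843, 0.0666]
tcp_rot: [[-0.016, 1.0, 0.0], [1.0, 0.016, 0.0], [0.0, 0.0, -1.0]]
wrist_force: [0.1, -0.1, -0.9]
gripper_width: 0.126
finger_force: 40.0
```

```bash
python3 st.py
python3 - <<'E'
from h import *
from workcell import env
for n in("side","top"):
    c=env.camera(n); pickle.dump(c,open(f"pics/{n}3.pkl","wb"))
t,s=load("top3"),load("side3")
O=np.hstack([cv2.resize(t["img"][180:305,150:245],None,fx=4,fy=4),cv2.resize(s["img"][105:205,165:265],None,fx=4,fy=5)])
cv2.imwrite("pics/mid.png",O[:,:,::-1])
E
```

```text
t 8.3 pos [430.4189 184.3181  66.5796] yaw_y 0.9425268116761957 z [ 0.0002  0.0001 -1.    ] F [ 0.0621 -0.0888 -0.8689] T [-0.0286 -0.0668  0.0515] w 11.62770975614497 ff 39.999616742134094 q [ -6.9168  27.9698 -24.2536 122.2503  20.3844  33.5892 -44.87  ]
```

View pics/mid.png

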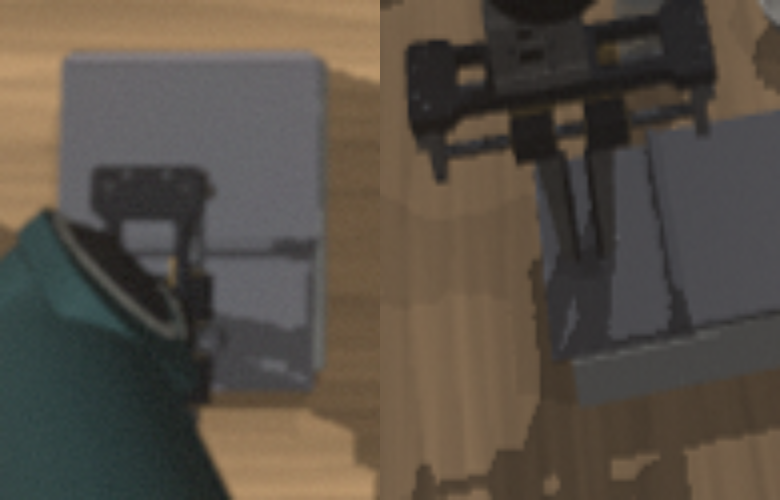

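The back edge is now hidden under the lip, the back cover is still down, and the right edges run parallel (top px about (229,265)), with no contact force. I'll continue towards the shoulder.

Request:
send_rows(
  plan=[
    [0, 3, 0.1, 0, 0, 0, 0],
    [0, 3, 0, 0, 0, 0, 0],
    [0, 3, 0.1, 0, 0, 0, 0],
    [0, 2, 0, 0, 0, 0, 0],
    [0, 1, 0, 0, 0, 0, 0],
    [0, 1, 0, 0, 0, 0, 0],
    [0, 0, 0, 0, 0, 0, 0],
  ],
)

```text
t: 9.28
ee_pos: [0.4431, 0.1846, 0.0666]
tcp_rot: [[-0.017, 1.0, 0.0], [1.0, 0.017, -0.0], [-0.0, 0.0, -1.0]]
wrist_force: [-0.5, 0.0, -1.1]
gripper_width: 0.126
finger_force: 40.0
```

```bash
python3 st.py
```

```text
t 9.275 pos [443.102  184.5642  66.5927] yaw_y 0.9598550431944807 z [ 0. -0. -1.] F [-0.4564  0.0103 -1.1339] T [ 0.0262 -0.0587  0.0136] w 11.62990032983096 ff 39.999738335609436 q [ -6.5218  28.7887 -24.1268 120.7026  20.4077  34.3726 -44.064 ]
```

Still free. Next I'll probe for the shoulder in small steps.

Request:
send_rows(
  plan=[
    [0, 1, 0, 0, 0, 0, 0],
    [0, 1, 0, 0, 0, 0, 0],
    [0, 0, 0, 0, 0, 0, 0],
  ],
)

```text
t: 9.65
ee_pos: [0.445, 0.1845, 0.0666]
tcp_rot: [[-0.017, 1.0, -0.0], [1.0, 0.017, -0.0], [-0.0, -0.0, -1.0]]
wrist_force: [-1.1, 0.0, -1.5]
gripper_width: 0.128
finger_force: 40.0
```

Request:
send_rows(
  plan=[
    [0, 1, 0, 0, 0, 0, 0],
    [0, 0, 0, 0, 0, 0, 0],
  ],
)

```text
t: 9.9
ee_pos: [0.4454, 0.1844, 0.0664]
tcp_rot: [[-0.017, 1.0, -0.001], [1.0, 0.017, -0.001], [-0.001, -0.001, -1.0]]
wrist_force: [-1.8, -0.4, -0.2]
gripper_width: 0.132
finger_force: 40.0
```

Request:
send_rows(
  plan=[
    [0, 1, 0, 0, 0, 0, 0],
    [0, 0, 0, 0, 0, 0, 0],
  ],
)

```text
t: 10.15
ee_pos: [0.4456, 0.1843, 0.0662]
tcp_rot: [[-0.018, 1.0, -0.003], [1.0, 0.018, -0.001], [-0.001, -0.003, -1.0]]
wrist_force: [-3.8, -1.0, 1.2]
gripper_width: 0.127
finger_force: 40.0
```

Request:
send_rows(
  plan=[
    [0, 0, 0, -1, 0, 0, 0],
    [0, 0, 0, -1, 0, 0, 0],
    [0, 0, 0, -1, 0, 0, 0],
    [0, 0, 0, 0, 0, 0, 0],
    [0, 0, 0, 0, 0, 0, 0],
  ],
)

```text
t: 10.78
ee_pos: [0.4455, 0.1843, 0.0655]
tcp_rot: [[-0.018, 1.0, -0.002], [1.0, 0.018, -0.003], [-0.003, -0.002, -1.0]]
wrist_force: [-13.2, -4.4, 28.2]
gripper_width: 0.127
finger_force: 40.0
```

```bash
python3 st.py
```

```text
t 10.775 pos [445.5171 184.3423  65.5426] yaw_y 1.0235853178959582 z [-0.0019 -0.0029 -1.    ] F [-13.2156  -4.3593  28.1561] T [-0.8685  2.7589  0.1692] w 11.67867504854017 ff 40.03431558609009 q [ -6.5777  29.1021 -24.0092 120.3272  20.5536  34.6409 -43.9992]
```

```bash
python3 - <<'E'
from h import *
from workcell import env
for n in("side","top"):
    c=env.camera(n); pickle.dump(c,open(f"pics/{n}4.pkl","wb"))
t,s=load("top4"),load("side4")
O=np.hstack([cv2.resize(t["img"][180:305,150:245],None,fx=4,fy=4),cv2.resize(s["img"][105:205,165:265],None,fx=4,fy=5)])
cv2.imwrite("pics/end.png",O[:,:,::-1])
E
python3 st.py
```

```text
t 10.875 pos [445.5372 184.3271  65.5396] yaw_y 1.0172290778169364 z [-0.0019 -0.0029 -1.    ] F [-13.1637  -3.9603  28.4038] T [-0.8656  2.7206  0.2399] w 11.522457441608427 ff 40.03420650959015 q [ -6.5781  29.1026 -24.0055 120.3257  20.5505  34.6407 -43.9999]
```

View pics/end.png

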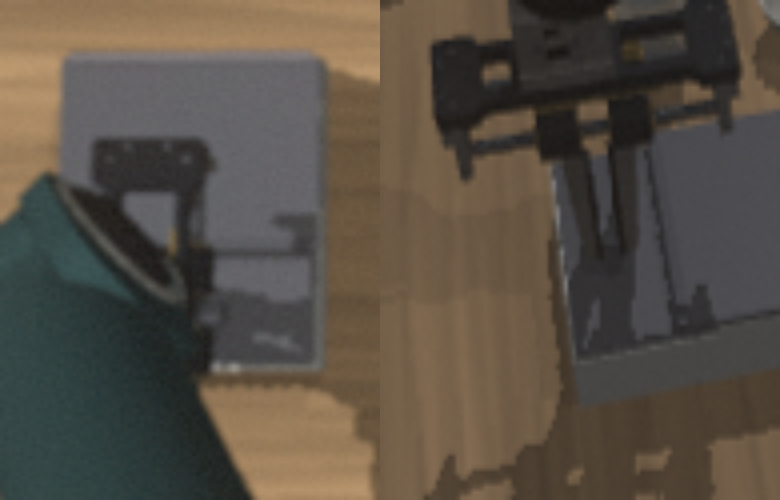

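The end view shows the cover flat inside the rim, with thin even margins at the front (top px about (210,272)) and right (about (230,262)). The back cover lies shut over it, and the arm is pressing with about 28 N. Handing in.

```bash
python3 -c "
from workcell import env
print(env.close_job())"; python3 st.py
```

```text
the job is handed in; nothing more can be done
None
the job is handed in; nothing more can be done
```

The loose cover is home against the shoulder, flat on the front rim and still held pressed with about 28 N; the back cover looked shut, and I handed the job in at about 11 s, but no verdict came back.

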